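# Pack away the water-sampling pole: cam clamp and telescoping tube

### The arm

A 7-joint arm with a two-finger parallel gripper is mounted at the origin on the work surface. World frame = base frame: x ahead of the robot, y to its left, z up, the work surface at z = 0. Lengths are in mm, angles in rad, forces in N, time in s.
With the tool pointing down it reaches from about 350 to 900 mm from the base axis. Payload 7.2 kg.
Tool frame: the origin (TCP) lies between the finger pads; the fingertips stand 22 mm ahead of it and the grasp point (between the pads) lies 3 mm ahead of it; z points along the fingers, y is the line along which they close (so a half turn about z gives the same grasp; the last joint's range is limited). The gripper opens to 88 mm and grips with 3 to 60 N. Pads are 20 mm wide; open, the fingers measure 115 mm over their backs; the gripper's body (75 mm by 178 mm) begins 61 mm behind the grasp point.
Start: joints at [-1.36, 0.411, -0.013, 1.596, 0.006, 1.134, -0.082], TCP at [172.011, 600.867, 244.653] pointing down, gripper open.
Joint ranges: [-2.95, 2.95], [-0.29, 1.99], [-1.47, 1.44], [0.14, 2.54], [-1.03, 4.17], [0.13, 1.85], [-2.86, 2.86]. Speed limits (rad/s): [2.39, 2.39, 3.01, 3.01, 3.14, 3.14, 3.14].

### API

Orientations are given as a 3x3 rotation matrix whose columns are the frame's x, y, z axes.
In Python, from cell import readout, grab_frame, job_done gives the robot as it stands.
- The arm moves only by the tool arm_command, never from a script. Its argument "moves" is text: rows parted by semicolons, each of 7 numbers parted by spaces: the shift along the tool's x, y, z in units of 60 mm (1.0 is 60 mm), then the turn, a rotation vector about the tool's x, y, z in units of 8 degrees (1.0 is 8 degrees), then the closure, from -1 (fully open) to 1 (shut), so that 0 is half open. A call has 1 to 10 rows; each row shifts and turns the commanded pose from where the row before left it, along the tool's axes as they then stand; what a row does not reach is not made up. A row lasts 1/8 s, in which the tool goes at most 62.5 mm and 10.7 degrees, less where a joint would pass 70% of its speed; a pose out of reach is approached as far as the arm can. A call with a number of a shift or a turn outside -1 to 1 is refused whole. A call with a gripper value outside its range is refused whole. The fingers move at their own pace and stop on an object; "newtons" is the grip in N (left out, the last holds). Time passes only in rows, so rows that do not move let the fingers close. It gives the time, the measured TCP pose, the force, the opening and the grip force at its end, in the units of the state.
- readout.observe(): the state, without advancing time (a new reading comes with each control period).
- grab_frame(name): name is "scene" or "top"; returns a dict with "color" (420x560x3 uint8, red, green, blue), "z_map" (420x560 float32, mm along the optical axis (not along the pixel's ray), 0 where there is no reading), "intrinsics" (3x3 intrinsics, pixels), "R" (3x3) and "t" (3): a world point X has camera coordinates R X + t. Camera axes: x right, y down, z forward; pixel columns grow to the right and rows downward; lengths in mm; the calibration is good to about 2 mm. A picture is of the moment at which its call begins.
- job_done(): hands the job in; it is judged then, once.
The state is a dict: "t": time; "joint_positions": joint angles; "joint_velocities": joint speeds; "joint_efforts": joint torques, N m; "ee_pos": TCP position; "eef_rot": TCP orientation; "wrist_force": force on the tool from outside, world axes, zero at the start; "ft_torque": the same for the moment, N m; "finger_gap": finger opening in mm; "gripper_force": force on a finger pad.
Only numpy, scipy, OpenCV 4.12 (cv2) and the standard library are available. Lean on these libraries where they do the work, as an engineer would, in place of code of your own. Each camera call takes 0.05 s, during which the arm holds its last target. There are 200 camera calls.

### The job

Pack away the telescopic water-sampling pole that lies in the bench cradle; its clamp nut has worked loose. Flip the red lever of the clamp fully open and, while it is open, push the inner tube fully home into the outer tube and tighten the yellow wing nut until it is snug; then flip the lever fully closed so that the clamp locks the tube, which must still be home with the nut still snug. Leave the glassware and the other things about the pole where they stand.

Things in the scene. Friction and masses are not known exactly. Their poses are not given: they have to be found in the camera images.
- pole: The sampling pole, fixed in its wooden bench cradle. Origin on the table straight under the middle of the black clamp collar; z up. The pole lies level along the y axis, centre line 75 mm above the table: outer tube to -y, inner steel tube (28 mm diameter) out to +y. Cradle board 110 mm wide, 18 mm thick, y from -455 to +45 mm.
- collar (a point): Middle of the clamp collar (black, 55 mm diameter, y from -18 to +18 mm in the pole's frame), on the pole's centre line. On top two upright ears (x and y within 15 mm, up to 131 mm above the table). A steel skewer runs through them along the pole's x, 117 mm above the table: red cam lever on its +x end, yellow wing nut on its -x end.
- outer_tube (a point): Point on the pole's centre line at its nearer saddle, y = -150 mm in the pole's frame. The outer aluminium tube (34 mm diameter, top 92 mm above the table) runs from the collar to y = -470 mm, a black hand grip (41 mm diameter) on to -555 mm; saddles with steel straps, 94 mm high, at y = -150 and -420 mm.
- tube (a joint): How far the inner tube is pulled out, m: 0 = fully home (the grey hub on its end meets the collar), up to 0.16. It slides along the pole's y and stays where it is left; with the lever open about 4 N moves it, with the lever closed the clamp holds it fast (beyond 30 N).
- tube_end (a point): Centre of the flat outer face (facing the pole's +y) of the grey upright plate, 76 mm wide (x) by 62 mm high by 9 mm thick, on the outer end of the inner tube; 75 mm above the table, so the plate reaches from 44 to 106 mm. At home this face is 63 mm from the collar's middle. Side cheeks behind the plate reach x = +-47 mm, pins to +-60 mm.
- lever (a joint): Angle of the red cam lever, rad: 0 = closed (it points along the pole's -y, beside and above the outer tube), grows as it swings outwards in the level plane (counter-clockwise from above) through the pole's +x; stop at 1.75 = fully open. It stays where it is left: about 0.25 N m moves it, up to 0.35 N m near the end of closing with the nut snug.
- lever_pin (a point): The lever's upright pivot, at x = +31 mm, y = 0 in the pole's frame, at the lever's mid height 117 mm above the table (the lever is 20 mm high, from 107 to 127 mm). Cam head 25 mm diameter.
- lever_tip (a point): The free end of the red lever, 108 mm from the pivot, at its mid height, on its middle line. The arm is 9 to 10 mm thick and slightly cranked outwards: closed, its middle line runs in the pole's frame from x = 31 (y = 0) over x = 35 (y = -50) to x = 49 mm (y = -107), so that fingertips fit behind it (on its -x side, above the outer tube).
- nut (a joint): How far the yellow wing nut is backed off, rad: 0 = snug (stop), grows as it is loosened, up to 1.5. It tightens clockwise as seen from its outer end (looking along the pole's +x): the wing on the -y side goes down. About 0.09 N m turns it with the lever open; it stays where it is left.
- nut_axis (a point): Middle of the wing nut on its level axis (along the pole's x), 117 mm above the table, at x = -35 mm in the pole's frame. Its two opposite wings span 92 mm tip to tip, are 12 mm wide along the axis (x from -39 to -27 mm) and 11 to 15 mm thick, and turn in the upright plane across the axis.
- wing_tip (a point): Outer end of the wing that lies on the -y side, 46 mm from the nut's axis. When snug this wing points to -y and 38 degrees (0.66 rad) below level; at joint value q it stands q - 0.66 rad above level. A fingertip pressing straight down on it turns the nut.
- beaker: Bystander: white plastic sampling beaker, 104 mm diameter, 140 mm high; origin at its foot.
- reagent: Bystander: amber glass reagent bottle, 64 mm diameter, 150 mm high; origin at its foot.
- tube_rack: Bystander: dark wooden test tube rack with tubes, 62 x 220 mm, 145 mm high with its tubes, long along its y; origin at its foot.
- dish: Bystander: small white dish, 92 mm diameter, 18 mm high; origin at its foot.
- flask: Bystander: glass conical flask, 86 mm diameter at the foot, 134 mm high; origin at its foot.
- wash_bottle: Bystander: blue plastic wash bottle, 66 mm diameter, 145 mm high; origin at its foot.
- bung: Bystander: black rubber bung, 42 mm diameter, 30 mm high; origin at its foot.

How it is judged:
By the outcome, as a careful person would: the job done as asked, in the order asked, and still so for the second after the job is handed in, with the robot touching nothing.
It also fails if it takes over 50 s, if anything falls off the work surface, if the arm or the gripper's body presses on something with over 40 N, if the wrist force passes 120 N, or if a joint passes its speed limit or range.

## Working session

There is one attempt and no reset: what is moved stays moved. The work goes in short steps, Python scripts to look and compute and a tool call to move; the robot and the scene stay as the last step left them, time stands still between calls to the robot, and variables do not carry over. Pictures are saved under pics/ and viewed, at most 10 in all, crops included, and the job is handed in when it is done.

Besides the shell and the picture viewer there is one more tool, called after "Request:" as name(argument=value, ...) on one line, values as JSON. arm_command: Moves the arm, as the interface text tells. Shifts and turns lie within -1 to 1; 1 stands for 60 mm of shift or 8 degrees of turn. Its arguments: {"type":"object","properties":{"moves":{"type":"string"},"newtons":{"type":"number"}},"required":["moves"]}

```bash
mkdir -p pics; ls; python3 - <<'E'
from cell import readout, grab_frame
import cv2,numpy as np
s=readout.observe();print(s['t'],s['ee_pos'],np.round(s['eef_rot'],3).tolist(),s['finger_gap'])
for n in('scene','top'):
    f=grab_frame(n);np.savez(f'{n}0.npz',**f);print(n,f['intrinsics'].tolist(),np.round(f['R'],3).tolist(),f['t'])
    cv2.imwrite(f'pics/{n}0.png',cv2.resize(f['color'][:,:,::-1],(800,600),interpolation=cv2.INTER_CUBIC))
E
```

```text
pics
0.0 [171.9199828  600.41335569 243.8356937 ] [[-0.961, 0.275, -0.0], [0.275, 0.961, -0.002], [-0.0, -0.002, -1.0]] 87.89185013319373
scene [[449.6748700213895, 0.0, 280.74987439516], [0.0, 449.6748700213895, 208.05138921343215], [0.0, 0.0, 1.0]] [[-0.588, 0.809, 0.01], [0.665, 0.49, -0.564], [-0.462, -0.325, -0.825]] [ 343.02293572 -351.93634879 1291.16676382]
top [[524.6542856705196, 0.0, 276.16086413124884], [0.0, 524.6542856705196, 205.76036627845764], [0.0, 0.0, 1.0]] [[-0.017, -1.0, 0.019], [-0.988, 0.014, -0.153], [0.152, -0.021, -0.988]] [  12.81015144  589.35302307 1307.28601852]
```

View pics/top0.png

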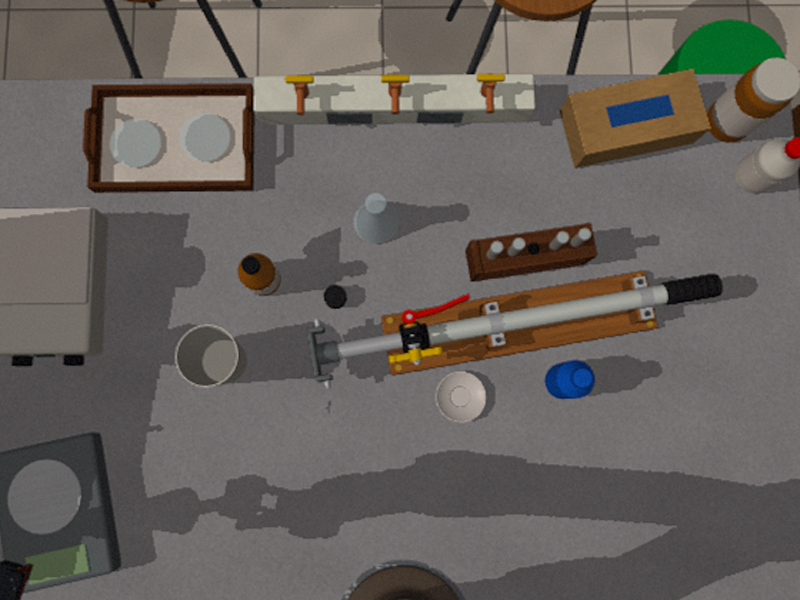

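View pics/scene0.png

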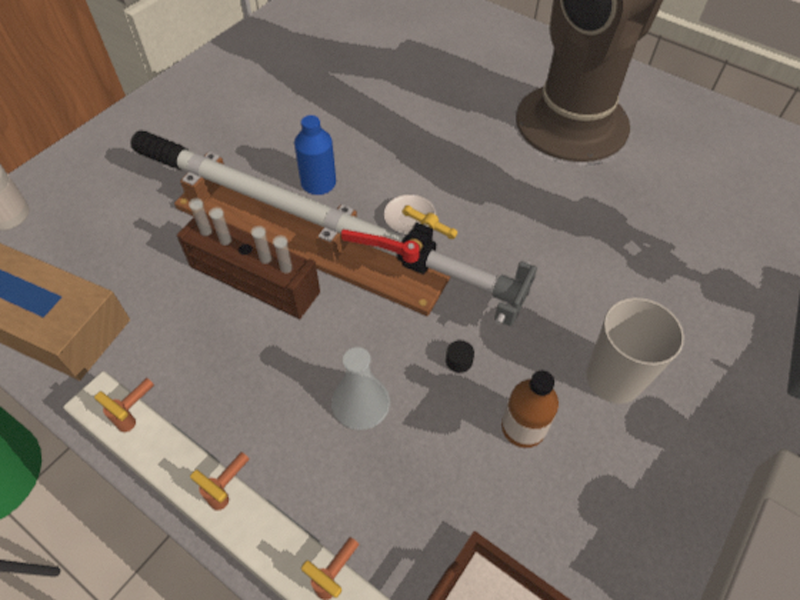

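The top view shows the collar at (413,335), the red lever from (408,316) to (468,296), the yellow nut at (415,357) and the tube end plate at (318,350). The beaker is at (207,355), about 140 mm beyond the plate. The dish is at (461,396) and the bung at (335,297).

```bash
cat > h.py <<'E'
import numpy as np,cv2
def load(n): return dict(np.load(n))
def cloud(f):
    K,R,t=f['intrinsics'],f['R'],f['t'];z=f['z_map'];v,u=np.mgrid[:z.shape[0],:z.shape[1]]
    c=np.stack([(u-K[0,2])/K[0,0]*z,(v-K[1,2])/K[1,1]*z,z],-1)
    w=(c-t)@R; w[z<=0]=np.nan; return w
def proj(f,X):
    c=np.atleast_2d(X)@f['R'].T+f['t'];p=c@f['intrinsics'].T;return p[:,:2]/p[:,2:]
def ray(f,u,v,h):
    d=f['R'].T@np.linalg.solve(f['intrinsics'],[u,v,1]);o=-f['R'].T@f['t'];return o+d*(h-o[2])/d[2]
def masks(f):
    h=cv2.cvtColor(f['color'],cv2.COLOR_RGB2HSV).astype(int);H,S,V=h[...,0],h[...,1],h[...,2]
    return dict(red=((H<6)|(H>174))&(S>170)&(V>90),yel=(H>20)&(H<32)&(S>150)&(V>90))
E
python3 - <<'E'
from h import *
for n in('top','scene'):
    f=load(n+'0.npz');w=cloud(f);W=w.reshape(-1,3)
    C=f['color'].astype(int).reshape(-1,3);grey=(C.max(1)-C.min(1)<25)&(C.min(1)>90)
    ins=(W[:,0]>150)&(W[:,0]<600)&(abs(W[:,1])<420)
    # outer tube crest: grey, z 86..97
    P=W[ins&grey&(W[:,2]>80)&(W[:,2]<98)]
    print(n,len(P),P.min(0),P.max(0))
    # robust line x = a*y+b
    m=(P[:,1]<20)&(P[:,1]>-330); Q=P[m]
    for _ in range(6):
        a=np.polyfit(Q[:,1],Q[:,0],1);r=Q[:,0]-np.polyval(a,Q[:,1]);Q=Q[abs(r)<max(18,2*r.std())]
    print('line',a,'zmax pct',np.percentile(Q[:,2],[50,95]),len(Q),r.std())
    for k,mk in masks(f).items():
        p=w[mk&(abs(w[...,1])<300)&(w[...,0]>250)&(w[...,0]<520)&(w[...,2]>90)]
        print(k,len(p),np.nanmin(p,0).round(1),np.nanmax(p,0).round(1),np.nanmean(p,0).round(1))
f=load('top0.npz');c=f['color'][185:285,210:345]
cv2.imwrite('pics/crop1.png',cv2.resize(c[:,:,::-1],None,fx=5.9,fy=5.9,interpolation=cv2.INTER_CUBIC))
E
```

```text
top 2283 [ 425.79324673 -419.84757362   80.00705862] [584.80284644 299.27009787  97.87038605]
line [-1.60556563e-01  5.02764489e+02] zmax pct [89.60933809 95.13628466] 1477 8.997278669187093Traceback (most recent call last):
  File "<stdin>", line 16, in <module>
    res = np.fmin.reduce(a, axis=axis, out=out, **kwargs)
ValueError: zero-size array to reduction operation fmin which has no identity
```

```bash
python3 - <<'E'
from h import *
th=np.arctan(.1606)
ex=np.array([np.cos(th),np.sin(th)]);ey=np.array([-np.sin(th),np.cos(th)])
o=np.array([502.76,0])
for n in('top','scene'):
    f=load(n+'0.npz');w=cloud(f)
    def loc(p): d=p[:,:2]-o; return np.c_[d@ex,d@ey,p[:,2]]
    L=loc(w.reshape(-1,3)).reshape(w.shape)
    print(n,'collar guess px',proj(f,[502.8,0,75]))
    for k,mk in masks(f).items():
        p=L[mk&(abs(L[...,1])<150)&(abs(L[...,0])<120)&(L[...,2]>80)]
        print(k,len(p),np.nanpercentile(p,[1,50,99],axis=0).round(1).tolist())
    # collar: black
    C=f['color'].astype(int)
    b=(C.max(-1)<45)&(abs(L[...,0])<35)&(abs(L[...,1])<90)&(L[...,2]>60)
    p=L[b];print('black',len(p),np.nanpercentile(p,[2,50,98],axis=0).round(1).tolist())
    # tube section centres in y slices
    for y in range(-320,200,40):
        m=(abs(L[...,1]-y)<12)&(abs(L[...,0])<22)&(L[...,2]>78)&(L[...,2]<100); q=L[m]
        if len(q)>5: print(y,len(q),'x',np.percentile(q[:,0],[3,50,97]).round(1),'z',np.percentile(q[:,2],[50,97]).round(1))
    m=(L[...,1]>80)&(L[...,1]<260)&(abs(L[...,0])<65)&(L[...,2]>50)&(L[...,2]<115);q=L[m]
    print('plate',len(q),np.percentile(q,[2,50,98],axis=0).round(1).tolist())
f=load('top0.npz');c=f['color'][185:285,210:345]
cv2.imwrite('pics/crop1.png',cv2.resize(c[:,:,::-1],None,fx=5.9,fy=5.9,interpolation=cv2.INTER_CUBIC))
E
```

```text
top collar guess px [[278.35147674 238.22666885]]
red 211 [[22.8, -127.5, 115.3], [37.2, -60.7, 127.1], [51.0, -13.1, 132.8]]
yel 220 [[-41.0, -67.2, 111.6], [-31.8, -22.4, 124.1], [18.1, 19.6, 133.2]]
black 269 [[-20.7, -50.8, 81.7], [-1.0, -29.6, 105.6], [21.7, -6.4, 134.0]]
-320 128 x [-14.9  -0.6  16.3] z [89.4 95.9]
-280 121 x [-14.6  -0.5  15.8] z [89.8 95.5]
-240 121 x [-14.2  -0.1  15.4] z [90.  95.3]
-200 130 x [-15.2  -0.4  16.4] z [89.4 94.8]
-160 132 x [-15.2  -1.   16.7] z [89.7 96.3]
-120 129 x [-14.9  -0.5  16. ] z [89.5 95.9]
-80 128 x [-14.9  -0.5  15.6] z [89.1 94.6]
-40 84 x [-20.1  -3.3  19.9] z [94.4 99.8]
0 101 x [-18.4  -0.3  17.1] z [87.3 99. ]
40 105 x [-11.7   0.4  13.8] z [86.6 92. ]
80 106 x [-12.   -0.1  13.4] z [86.5 93. ]
120 140 x [-15.2   0.2  17.4] z [90.3 96.8]
plate 624 [[-51.4, 83.1, 70.9], [-0.0, 130.5, 90.6], [52.7, 150.0, 108.4]]
scene collar guess px [[302.5467934  180.95698328]]
red 440 [[19.2, -126.0, 105.4], [42.4, -61.2, 124.0], [55.9, -11.0, 129.6]]
yel 120 [[-37.1, -62.6, 112.0], [-28.7, -17.0, 122.9], [-20.5, 20.6, 130.9]]
black 354 [[-12.3, -48.4, 67.8], [12.5, -13.4, 103.5], [30.1, -4.6, 132.1]]
-320 110 x [-7.3  9.2 19.1] z [88.6 92.9]
-280 108 x [-8.7  8.4 18.3] z [88.8 92.9]
-240 113 x [-8.2  9.8 19. ] z [88.5 93.3]
-200 120 x [-8.4  9.4 19.3] z [88.8 93.1]
-160 130 x [-8.  10.  19.7] z [89.1 93.9]
-120 85 x [-8.9  5.5 13.9] z [89.9 93. ]
-80 54 x [-9.5  1.2  7.7] z [90.6 94. ]
-40 16 x [-7.1  2.4 15.9] z [95.6 97.8]
0 129 x [-15.8   7.7  20.4] z [87.6 98.5]
40 111 x [-5.6  7.6 16.7] z [85.7 89.1]
80 113 x [-5.6  7.8 15.7] z [85.9 89.7]
120 166 x [-9.2 10.6 20.6] z [89.7 93.4]
160 17 x [-21.6  -8.6  18.5] z [92.  98.9]
plate 951 [[-39.0, 83.3, 57.9], [13.1, 133.0, 87.0], [58.2, 152.3, 106.3]]
```

View pics/crop1.png

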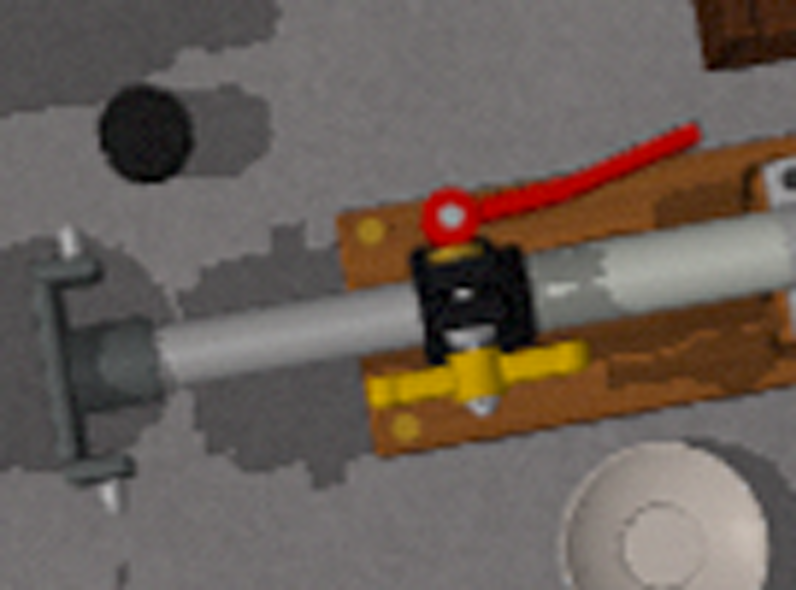

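```bash
cat >> h.py <<'E'
th=np.arctan(.1606)
ex=np.array([np.cos(th),np.sin(th)]);ey=np.array([-np.sin(th),np.cos(th)])
O=np.array([502.76,0])
def loc(p): p=np.atleast_2d(p);d=p[:,:2]-O; return np.c_[d@ex,d@ey,p[:,2]]
def glob(l): l=np.atleast_2d(l);return np.c_[O+l[:,:1]*ex+l[:,1:2]*ey,l[:,2]]
E
python3 - <<'E'
from h import *
f=load('top0.npz')
def c(x,y,h): return loc(ray(f,210+x/5.9-.5+.08,185+y/5.9-.5+.08,h)).round(1)[0]
print('pin',c(450,215,130)); print('levertip',c(698,130,127));print('head L/R',c(421,215,127),c(479,215,127))
print('collar ears edges',c(420,300,125),c(530,300,125))
print('board corners',c(338,215,18),c(376,456,18))
print('plate face',c(36,275,106),c(64,455,106))
print('nut mid',c(479,378,124),'tips',c(370,392,117),c(586,354,117))
w=cloud(f);L=loc(w.reshape(-1,3)).reshape(w.shape)
p=L[masks(f)['yel']&(abs(L[...,0]+33)<12)]
for y in range(-75,30,8):
    q=p[abs(p[:,1]-y)<4]
    if len(q): print(y,len(q),q[:,2].mean().round(1),q[:,2].max().round(1),q[:,0].mean().round(1))
# bystanders (local boxes), rough top pixel in 800 frame
for n,u,v,h in (('beaker',207,355,140),('bung',335,297,30),('dish',461,396,18),('rackL',468,240,100),('rackBL',472,279,60),('wash',570,380,100),('reagent',257,265,150),('flask',376,203,134)):
    print(n,loc(ray(f,u*.7,v*.7,h)).round(0)[0])
print('base local',loc([0,0,0]))
E
```

```text
pin [ 33.  -22.9 130. ]
levertip [  50.2 -129.8  127. ]
head L/R [ 35.4 -11.4 127. ] [ 31.3 -34.8 127. ]
collar ears edges [  1.4  -5.  125. ] [ -6.4 -49.1 125. ]
board corners [54.6 19.4 18. ] [-53.1  21.4  18. ]
plate face [ 40.9 148.6 106. ] [-34.2 149.  106. ]
nut mid [-34. -23. 124.] tips [-31.4  21.4 117. ] [-31.6 -68.3 117. ]
-67 12 110.2 131.6 -32.1
-59 18 128.7 135.4 -31.9
-51 15 120.3 131.2 -32.5
-43 16 124.6 128.2 -31.8
-35 19 124.7 130.9 -32.9
-27 26 128.3 131.9 -32.4
-19 29 126.1 133.0 -31.9
-11 22 115.6 127.5 -31.7
-3 17 117.9 123.2 -32.0
5 23 91.2 120.1 -33.9
13 20 102.5 122.7 -33.9
21 11 88.3 120.0 -30.5
beaker [ 25. 316. 140.]
bung [102.  97.  30.]
dish [-114.  -97.   18.]
rackL [ 150. -152.  100.]
rackBL [  87. -151.   60.]
wash [-120. -277.  100.]
reagent [158. 212. 150.]
flask [234.  -3. 134.]
base local [[-496.39910235   79.72169584    0.        ]]
```

```bash
cat >> h.py <<'E'
O=O+.5*ex-23.5*ey
def st():
    from cell import readout
    s=readout.observe();R=s['eef_rot'];p=loc(s['ee_pos'])[0]
    yl=np.array([R[:2,1]@ex,R[:2,1]@ey])
    print('t%.2f'%s['t'],'P',p.round(1),'tooly deg from ey (ccw+)',np.degrees(np.arctan2(-yl[0],yl[1])).round(2),'zax',R[:,2].round(3),'F',np.round(s['wrist_force'],1),'gap',round(float(s['finger_gap']),1))
E
python3 -c "from h import *;st()"
```

```text
t0.10 P [-232.   668.8  243.9] tooly deg from ey (ccw+) -25.09 zax [-0.    -0.001 -1.   ] F [-0.1 -0.6 -0.5] gap 87.7
```

Request:
arm_command(moves="0 0 0 0 0 -1 1; 0 0 0 0 0 -1 1; 0 0 0 0 0 -1 1; 0 0 0 0 0 -0.14 1; -0.3 -0.9 0 0 0 0 1; -0.3 -0.9 0 0 0 0 1; -0.3 -0.9 0 0 0 0 1; -0.3 -0.9 0 0 0 0 1; -0.3 -0.9 0 0 0 0 1; -0.3 -0.9 0 0 0 0 1", newtons=20)

```text
t: 1.35
ee_pos: [330.8, 296.4, 244.8]
eef_rot: [[-0.988, -0.156, 0.0], [-0.156, 0.988, 0.001], [-0.0, 0.001, -1.0]]
wrist_force: [1.1, 0.3, 0.4]
finger_gap: 0.4
gripper_force: 0.0
```

```bash
python3 -c "from h import *;st()"
```

```text
t1.35 P [-123.3  343.4  244.8] tooly deg from ey (ccw+) -0.15 zax [ 0.     0.001 -1.   ] F [1.1 0.3 0.4] gap 0.4
```

Request:
arm_command(moves="-0.303 -0.892 0 0 0 0 1; -0.303 -0.892 0 0 0 0 1; -0.303 -0.892 0 0 0 0 1; -0.303 -0.892 0 0 0 0 1; -0.303 -0.892 0 0 0 0 1; -0.303 -0.892 0 0 0 0 1; -0.303 -0.892 0 0 0 0 1; -0.303 -0.892 0 0 0 0 1; 0 0 0.8 0 0 0 1; 0 0 0 0 0 0 1")

```text
t: 2.6
ee_pos: [539.6, -101.4, 193.8]
eef_rot: [[-0.988, -0.156, -0.007], [-0.156, 0.988, 0.0], [0.007, 0.001, -1.0]]
wrist_force: [-0.5, -0.1, 1.1]
finger_gap: 0.4
gripper_force: 0.0
```

```bash
python3 - <<'E'
from h import *
st()
from cell import grab_frame
f=grab_frame('scene');u,v=proj(f,glob([30,-40,120]))[0].astype(int);print(u,v)
c=f['color'][v-65:v+65,u-85:u+85]
cv2.imwrite('pics/a1.png',cv2.resize(c[:,:,::-1],None,fx=4.5,fy=4.5,interpolation=cv2.INTER_CUBIC))
E
```

```text
t2.60 P [ 19.8 -82.4 193.8] tooly deg from ey (ccw+) -0.15 zax [-0.007  0.    -1.   ] F [-0.5 -0.1  1.1] gap 0.4
270 167
```

View pics/a1.png

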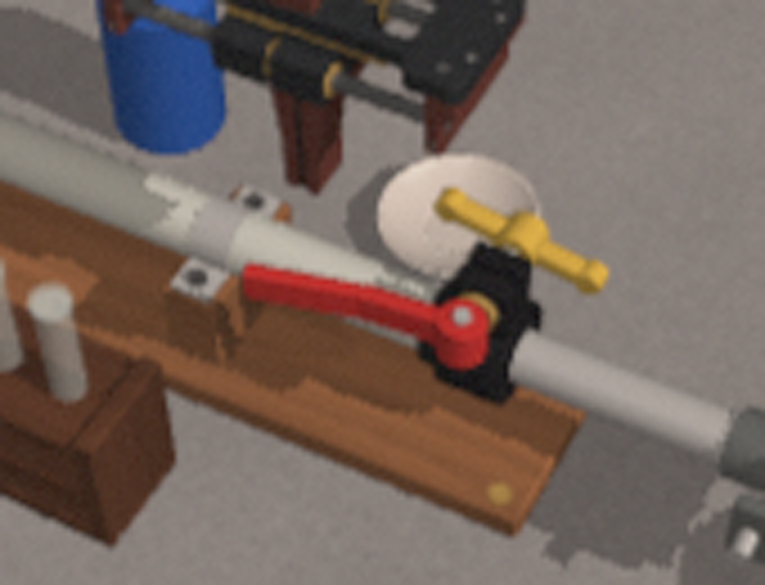

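The fingertips are at (320,185), above the tube and on the −x side of the lever. I'll lower them behind the lever.

Request:
arm_command(moves="0 0 0.5 0 0 0 1; 0 0 0.4 0 0 0 1; 0 0 0.28 0 0 0 1; 0 0 0 0 0 0 1")

```text
t: 3.15
ee_pos: [541.7, -100.8, 126.0]
eef_rot: [[-0.987, -0.159, -0.001], [-0.159, 0.987, 0.0], [0.001, 0.0, -1.0]]
wrist_force: [0.2, -0.3, 0.4]
finger_gap: 0.3
gripper_force: 0.0
```

```bash
python3 -c "from h import *;st()"
```

```text
t3.15 P [ 22.  -82.2 126. ] tooly deg from ey (ccw+) 0.05 zax [-0.001  0.    -1.   ] F [ 0.2 -0.3  0.4] gap 0.3
```

Request:
arm_command(moves="-0.08 0 0.03 0 0 0 1; -0.191 0 0 0 0 -1 1; -0.191 0 0 0 0 -1 1; -0.191 0 0 0 0 -1 1; -0.191 0 0 0 0 -1 1; -0.191 0 0 0 0 -1 1; -0.191 0 0 0 0 -1 1; -0.191 0 0 0 0 -1 1; -0.191 0 0 0 0 -1 1; -0.191 0 0 0 0 -1 1")

```text
t: 4.4
ee_pos: [620.9, -38.4, 125.3]
eef_rot: [[-0.152, -0.988, 0.003], [-0.988, 0.152, -0.003], [0.003, -0.004, -1.0]]
wrist_force: [-2.3, -3.3, -3.1]
finger_gap: 0.6
gripper_force: 1.7
```

```bash
python3 -c "from h import *;st()"
```

```text
t4.40 P [110.1 -33.1 125.3] tooly deg from ey (ccw+) 72.14 zax [ 0.003 -0.003 -1.   ] F [-2.3 -3.3 -3.1] gap 0.6
```

Request:
arm_command(moves="-0.191 0 0 0 0 -1 1; -0.191 0 0 0 0 -1 1; -0.191 0 0 0 0 -1 1; -0.191 0 0 0 0 -0.5 1; 0 0 0 0 0 0 1")

```text
t: 5.03
ee_pos: [618.8, 6.1, 125.1]
eef_rot: [[0.325, -0.946, 0.003], [-0.946, -0.325, -0.001], [0.002, -0.003, -1.0]]
wrist_force: [3.4, -3.6, 3.4]
finger_gap: 0.6
gripper_force: 2.3
```

```bash
python3 -c "from h import *;st()"
```

```text
t5.03 P [115.   11.2 125.1] tooly deg from ey (ccw+) 99.86 zax [ 0.003 -0.001 -1.   ] F [ 3.4 -3.6  3.4] gap 0.6
```

Request:
arm_command(moves="-0.06 0 0 0 0 0 1; -0.04 0 0 0 0 0 1; 0 0 0 0 0 0 1")

```text
t: 5.4
ee_pos: [618.1, 7.8, 125.4]
eef_rot: [[0.322, -0.947, 0.005], [-0.947, -0.322, -0.007], [0.009, -0.003, -1.0]]
wrist_force: [6.9, -12.1, 2.5]
finger_gap: 0.5
gripper_force: 6.9
```

```bash
python3 - <<'E'
from h import *
st()
from cell import grab_frame
f=grab_frame('top')
w=cloud(f);m=masks(f)['red'];L=loc(w.reshape(-1,3)).reshape(w.shape);p=L[m&(L[...,2]>90)&(abs(L[...,0]-90)<80)&(abs(L[...,1])<80)]
r=p[:,:2]-[31,0];d=np.linalg.norm(r,axis=1);print(len(p),d.max(),r[d>np.percentile(d,95)].mean(0))
E
```

```text
t5.40 P [114.6  13.  125.4] tooly deg from ey (ccw+) 99.64 zax [ 0.005 -0.007 -1.   ] F [  6.9 -12.1   2.5] gap 0.5
55 57.08584038579807 [53.55161858 11.9743408 ]
```

Request:
arm_command(moves="0.15 0 0 0 0 0 1; 0 0 -0.6 0 0 0 1; 0 0 -0.65 0 0 0 1; 0 0 0 0 0 0.6 1; 0 0 0 0 0 0.6 1; -0.73 0.38 0 0 0 0 1; -0.73 0.38 0 0 0 0 1; -0.73 0.38 0 0 0 0 1; -0.73 0.38 0 0 0 0 1; -0.73 0.38 0 0 0 0 1")

```text
t: 6.7
ee_pos: [468.1, 203.5, 199.5]
eef_rot: [[0.164, -0.986, 0.0], [-0.986, -0.164, -0.0], [0.0, -0.0, -1.0]]
wrist_force: [1.0, 0.4, -0.2]
finger_gap: 0.4
gripper_force: 0.0
```

```bash
python3 - <<'E'
from h import *
st()
from cell import grab_frame
f=grab_frame('top')
w=cloud(f);m=masks(f)['red'];L=loc(w.reshape(-1,3)).reshape(w.shape);p=L[m&(L[...,2]>90)&(abs(L[...,0]-90)<80)&(abs(L[...,1])<80)]
r=p[:,:2]-[31,0];d=np.linalg.norm(r,axis=1);print(len(p),d.max(),r[d>np.percentile(d,95)].mean(0))
E
```

```text
t6.70 P [ -2.5 229.9 199.5] tooly deg from ey (ccw+) 90.32 zax [ 0. -0. -1.] F [ 1.   0.4 -0.2] gap 0.4
186 108.74268639265586 [98.63262212 36.40866137]
```

Request:
arm_command(moves="0.15 0 0.6 0 0 0 1; 0 0 0.6 0 0 0 1; 0 0 0.57 0 0 0 1; 0.3 0 0 0 0 0 1; 0.3 0 0 0 0 0 1; 0.3 0 0 0 0 0 1; 0.3 0 0 0 0 0 1; 0.3 0 0 0 0 0 1; 0.3 0 0 0 0 0 1; 0.25 0 0 0 0 0 1")

```text
t: 8.0
ee_pos: [490.1, 72.5, 92.8]
eef_rot: [[0.165, -0.986, -0.002], [-0.986, -0.165, 0.001], [-0.001, 0.002, -1.0]]
wrist_force: [-2.7, 4.6, -1.7]
finger_gap: 0.4
gripper_force: 2.5
```

```bash
python3 -c "from h import *;st()"
```

```text
t8.00 P [-1.5 97.1 92.8] tooly deg from ey (ccw+) 90.38 zax [-0.002  0.001 -1.   ] F [-2.7  4.6 -1.7] gap 0.4
```

Pushing with about 5 N as expected. I'll continue gently to the stop, about 24 mm further.

Request:
arm_command(moves="0.15 0 0 0 0 0 1; 0.15 0 0 0 0 0 1; 0.08 0 0 0 0 0 1; 0.04 0 0 0 0 0 1; 0 0 0 0 0 0 1")

```text
t: 8.62
ee_pos: [493.7, 51.5, 92.9]
eef_rot: [[0.168, -0.986, -0.002], [-0.986, -0.168, 0.006], [-0.006, 0.0, -1.0]]
wrist_force: [-5.1, 13.9, -4.2]
finger_gap: 0.5
gripper_force: 7.4
```

```bash
python3 -c "from h import *;st()"
```

```text
t8.62 P [-1.3 75.8 92.9] tooly deg from ey (ccw+) 90.56 zax [-0.002  0.006 -1.   ] F [-5.1 13.9 -4.2] gap 0.5
```

Request:
arm_command(moves="0.06 0 0 0 0 0 1; 0 0 0 0 0 0 1; 0 0 0 0 0 0 1")

```text
t: 9.0
ee_pos: [493.7, 51.4, 92.9]
eef_rot: [[0.171, -0.985, -0.002], [-0.985, -0.171, 0.011], [-0.011, -0.0, -1.0]]
wrist_force: [-7.3, 24.7, -7.0]
finger_gap: 0.2
gripper_force: 12.4
```

```bash
python3 -c "from h import *;st()"
```

```text
t9.00 P [-1.3 75.7 92.9] tooly deg from ey (ccw+) 90.72 zax [-0.002  0.011 -1.   ] F [-7.3 24.7 -7. ] gap 0.2
```

Request:
arm_command(moves="-0.45 0 0 0 0 0 1; 0 0 -0.85 0 0 0 1; 0 0 -0.85 0 0 0 1; 0.8 0.19 0 0 0 -0.1 1; 0.8 0.19 0 0 0 0 1; 0.8 0.19 0 0 0 0 1; 0 0 0 0 0 0 1")

```text
t: 9.88
ee_pos: [482.7, -82.4, 194.5]
eef_rot: [[0.171, -0.985, -0.001], [-0.985, -0.171, -0.001], [0.001, 0.001, -1.0]]
wrist_force: [-0.4, 0.6, -0.0]
finger_gap: 0.3
gripper_force: 0.0
```

```bash
python3 - <<'E'
from h import *
st()
from cell import grab_frame
f=grab_frame('scene');u,v=proj(f,glob([10,10,100]))[0].astype(int)
c=f['color'][v-65:v+65,u-85:u+85]
cv2.imwrite('pics/a2.png',cv2.resize(c[:,:,::-1],None,fx=4.5,fy=4.5,interpolation=cv2.INTER_CUBIC))
E
```

```text
t9.88 P [-33.4 -54.6 194.5] tooly deg from ey (ccw+) 90.74 zax [-0.001 -0.001 -1.   ] F [-0.4  0.6 -0. ] gap 0.3
```

View pics/a2.png

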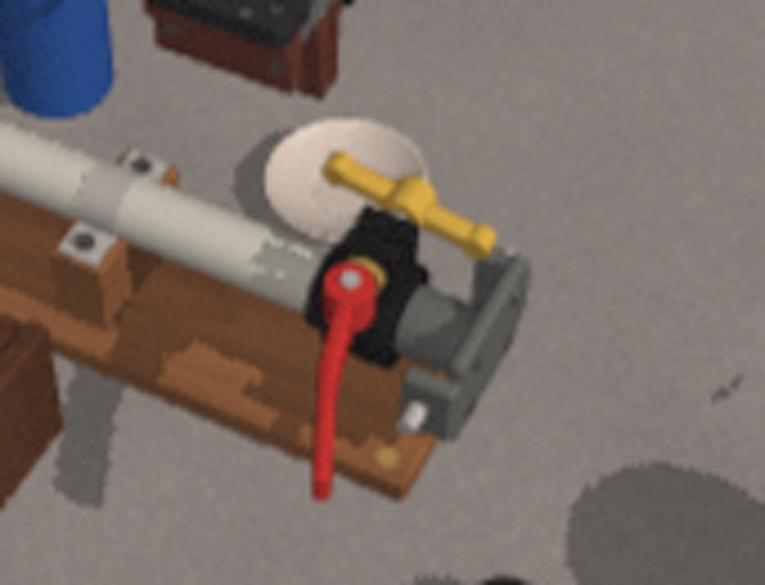

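The lever points across from (350,280) to (322,492), so it is open. The hub at (430,320) sits against the collar. The nut's −y wing at (340,165) is still up, so I'll press it down next.

Request:
arm_command(moves="-0.2 0.02 0 0 0 0 1; 0 0 0.4 0 0 0 1; 0 0 0.3 0 0 0 1; 0 0 0.15 0 0 0 1; 0 0 0.12 0 0 0 1; 0 0 0.1 0 0 0 1; 0 0 0 0 0 0 1")

```text
t: 10.8
ee_pos: [479.4, -65.6, 130.4]
eef_rot: [[0.18, -0.984, -0.0], [-0.984, -0.18, 0.0], [-0.0, 0.0, -1.0]]
wrist_force: [0.4, 0.4, -0.1]
finger_gap: 0.5
gripper_force: 0.1
```

```bash
python3 -c "from h import *;st()"
```

```text
t10.80 P [-34.  -37.5 130.4] tooly deg from ey (ccw+) 91.24 zax [-0.  0. -1.] F [ 0.4  0.4 -0.1] gap 0.5
```

Request:
arm_command(moves="0.05 0 0.05 0 0 0 1; 0 0 0.05 0 0 0 1; 0 0 0 0 0 0 1")

```text
t: 11.18
ee_pos: [480.1, -68.7, 124.6]
eef_rot: [[0.18, -0.984, 0.0], [-0.984, -0.18, 0.0], [-0.0, -0.0, -1.0]]
wrist_force: [0.2, 1.5, 1.6]
finger_gap: 0.7
gripper_force: 0.7
```

```bash
python3 -c "from h import *;st()"
```

```text
t11.18 P [-33.8 -40.7 124.6] tooly deg from ey (ccw+) 91.23 zax [ 0.  0. -1.] F [0.2 1.5 1.6] gap 0.7
```

Request:
arm_command(moves="0 0 0.06 0 0 0 1; 0 0 0.04 0 0 0 1; 0 0 0.04 0 0 0 1; 0 0 0 0 0 0 1")

```text
t: 11.68
ee_pos: [480.9, -68.6, 119.9]
eef_rot: [[0.18, -0.984, 0.002], [-0.984, -0.18, -0.004], [0.004, -0.001, -1.0]]
wrist_force: [-14.6, -2.0, 52.0]
finger_gap: 0.7
gripper_force: 24.6
```

```bash
python3 -c "from h import *;st()"
```

```text
t11.68 P [-33.  -40.8 119.9] tooly deg from ey (ccw+) 91.22 zax [ 0.002 -0.004 -1.   ] F [-14.6  -2.   52. ] gap 0.7
```

Request:
arm_command(moves="0 0 -0.7 0 0 0 1; 0 0 -0.6 0 0 0 1; -0.51 -0.77 0 0 0 0 1; -0.51 -0.77 0 0 0 0 1; -0.51 -0.77 0 0 0 0 1; 0 0 0 0 0 -0.55 1; 0 0 0 0 0 -0.55 1; 0 0 0 0 0 0 1")

```text
t: 12.68
ee_pos: [599.6, 46.0, 193.4]
eef_rot: [[0.327, -0.945, -0.001], [-0.945, -0.327, -0.001], [0.0, 0.001, -1.0]]
wrist_force: [0.1, -0.1, 0.2]
finger_gap: 0.5
gripper_force: 0.0
```

```bash
python3 - <<'E'
from h import *
st()
from cell import grab_frame
f=grab_frame('scene');u,v=proj(f,glob([10,10,100]))[0].astype(int)
c=f['color'][v-65:v+65,u-85:u+85]
cv2.imwrite('pics/a3.png',cv2.resize(c[:,:,::-1],None,fx=4.5,fy=4.5,interpolation=cv2.INTER_CUBIC))
E
```

```text
t12.68 P [102.4  53.6 193.4] tooly deg from ey (ccw+) 99.99 zax [-0.001 -0.001 -1.   ] F [ 0.1 -0.1  0.2] gap 0.5
```

View pics/a3.png

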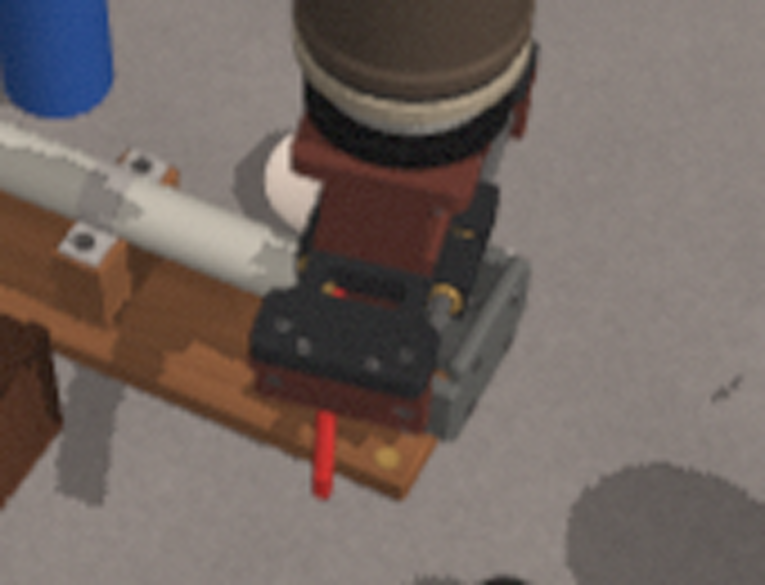

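```bash
python3 - <<'E'
from h import *
from cell import grab_frame
for n in ('top','scene'):
    f=grab_frame(n);w=cloud(f);L=loc(w.reshape(-1,3)).reshape(w.shape)
    m=masks(f)['yel']&(abs(L[...,0]+33)<14)&(abs(L[...,1])<60);p=L[m];print(n,len(p))
    for y in range(-50,51,10):
        q=p[abs(p[:,1]-y)<5]
        if len(q)>3: print(y,len(q),np.percentile(q[:,2],[10,50,90]).round(1))
E
```

```text
top 195
-40 5 [48.7 96.7 98.9]
-30 20 [ 97.6 101.7 104.8]
-20 19 [105.1 109.4 112.8]
-10 25 [111.3 124.2 127.9]
0 33 [125.8 128.8 132.1]
10 30 [122.8 128.6 137.3]
20 21 [133.  138.1 145.3]
30 36 [ 18.  145.7 151.5]
40 6 [115.4 144.5 144.6]
scene 0
```

The nut now slopes about 36–38° down on the −y side, and it met a hard stop, so it is snug. I'll lower the fingertips on the outer side of the lever and close it.

Request:
arm_command(moves="0 0 0.5 0 0 0 1; 0 0 0.4 0 0 0 1; 0 0 0.24 0 0 0 1; 0.2 0 0 0 0 0 1; 0.19 -0.047 0 0 0 1 1; 0.19 -0.047 0 0 0 1 1; 0.19 -0.047 0 0 0 1 1; 0.19 -0.047 0 0 0 1 1; 0.19 -0.047 0 0 0 1 1; 0.19 -0.047 0 0 0 1 1")

```text
t: 14.08
ee_pos: [620.0, -31.4, 126.7]
eef_rot: [[-0.486, -0.874, 0.002], [-0.874, 0.486, 0.002], [-0.002, -0.001, -1.0]]
wrist_force: [0.2, 4.1, -3.4]
finger_gap: 0.6
gripper_force: 1.6
```

```bash
python3 -c "from h import *;st()"
```

```text
t14.07 P [110.3 -26.1 126.7] tooly deg from ey (ccw+) 51.77 zax [ 0.002  0.002 -1.   ] F [ 0.2  4.1 -3.4] gap 0.6
```

Request:
arm_command(moves="0.19 -0.047 0 0 0 1 1; 0.19 -0.047 0 0 0 1 1; 0.19 -0.047 0 0 0 1 1; 0.19 -0.047 0 0 0 1 1; 0.19 -0.047 0 0 0 1 1; 0.19 -0.047 0 0 0 1 1; 0 0 0 0 0 0 1")

```text
t: 14.95
ee_pos: [580.6, -88.1, 127.0]
eef_rot: [[-0.974, -0.228, 0.002], [-0.228, 0.974, -0.0], [-0.002, -0.001, -1.0]]
wrist_force: [0.5, 0.2, -0.5]
finger_gap: -0.0
gripper_force: 0.2
```

```bash
python3 -c "from h import *;st()"
```

```text
t14.95 P [ 62.3 -75.8 127. ] tooly deg from ey (ccw+) 4.05 zax [ 0.002 -0.    -1.   ] F [ 0.5  0.2 -0.5] gap -0.0
```

Request:
arm_command(moves="0.05 -0.02 0 0 0 0.4 1; 0.05 0 0 0 0 0 1; 0.04 0 0 0 0 0 1; 0 0 0 0 0 0 1")

```text
t: 15.45
ee_pos: [577.7, -90.1, 127.8]
eef_rot: [[-0.984, -0.177, 0.012], [-0.177, 0.984, 0.001], [-0.012, -0.001, -1.0]]
wrist_force: [14.9, 0.3, -6.3]
finger_gap: 0.6
gripper_force: 7.5
```

```bash
python3 -c "from h import *;st()"
```

```text
t15.45 P [ 59.2 -77.3 127.8] tooly deg from ey (ccw+) 1.08 zax [ 0.012  0.001 -1.   ] F [14.9  0.3 -6.3] gap 0.6
```

Request:
arm_command(moves="0.07 0 0 0 0 0 1; 0 0 0 0 0 0 1")

```text
t: 15.7
ee_pos: [576.4, -90.6, 128.5]
eef_rot: [[-0.984, -0.177, 0.018], [-0.177, 0.984, 0.002], [-0.018, -0.001, -1.0]]
wrist_force: [25.7, 1.8, -12.2]
finger_gap: 0.5
gripper_force: 11.8
```

```bash
python3 -c "from h import *;st()"
```

```text
t15.70 P [ 57.8 -77.6 128.5] tooly deg from ey (ccw+) 1.1 zax [ 0.018  0.002 -1.   ] F [ 25.7   1.8 -12.2] gap 0.5
```

Firm stop at 26 N, so the lever is closed. I'll back off, lift clear and check.

Request:
arm_command(moves="-0.3 0 0 0 0 0 1; 0 0 -0.8 0 0 0 1; 0 0 -0.9 0 0 0 1; 0.5 0.9 -0.3 0 0 0 1; 0.5 0.9 0 0 0 0 1; 0.5 0.9 0 0 0 0 1; 0.5 0.9 0 0 0 0 1; 0.5 0.9 0 0 0 0 1; 0.5 0.9 0 0 0 0 1; 0 0 0 0 0 0 1")

```text
t: 16.95
ee_pos: [351.2, 201.7, 246.3]
eef_rot: [[-0.983, -0.184, 0.002], [-0.184, 0.983, -0.001], [-0.002, -0.001, -1.0]]
wrist_force: [0.6, -0.2, -0.4]
finger_gap: 0.3
gripper_force: 0.0
```

```bash
python3 - <<'E'
from h import *
st()
from cell import grab_frame
f=grab_frame('top');g=grab_frame('scene')
w=cloud(f);L=loc(w.reshape(-1,3)).reshape(w.shape)
p=L[masks(f)['yel']&(abs(L[...,0]+33)<12)&(abs(L[...,1])<60)]
for y in range(-40,41,10):
    q=p[abs(p[:,1]-y)<5]
    if len(q)>3: print(y,len(q),np.percentile(q[:,2],[50,90]).round(1))
m=masks(f)['red'];p=L[m&(L[...,2]>90)&(abs(L[...,0]-40)<60)&(abs(L[...,1]+50)<80)]
r=p[:,:2]-[31,0];d=np.linalg.norm(r,axis=1);print('tip',d.max(),r[d>np.percentile(d,95)].mean(0))
u,v=proj(f,glob([0,0,100]))[0].astype(int);U,V=proj(g,glob([10,0,100]))[0].astype(int)
a=cv2.resize(f['color'][v-50:v+50,u-65:u+65],(650,500)[:1]+(500,),interpolation=cv2.INTER_CUBIC)
cv2.imwrite('pics/b_top.png',a[:,:,::-1])
cv2.imwrite('pics/b_scene.png',cv2.resize(g['color'][V-65:V+65,U-85:U+85][:,:,::-1],None,fx=4.5,fy=4.5,interpolation=cv2.INTER_CUBIC))
E
```

```text
t16.95 P [-118.1  246.6  246.3] tooly deg from ey (ccw+) 1.45 zax [ 0.002 -0.001 -1.   ] F [ 0.6 -0.2 -0.4] gap 0.3
-40 6 [100.  103.1]
-30 18 [100.3 103.1]
-20 19 [107.8 113.5]
-10 25 [124.5 128.9]
0 32 [127.2 131.1]
10 30 [130.5 134.4]
20 22 [140.2 144.9]
30 30 [146.  149.1]
40 4 [143.9 145.3]
tip 108.07752923163807 [  16.84504994 -102.54353733]
```

View pics/b_top.png

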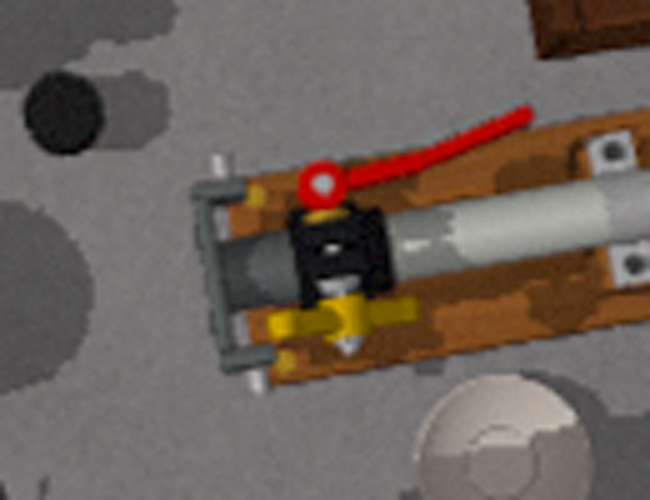

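View pics/b_scene.png

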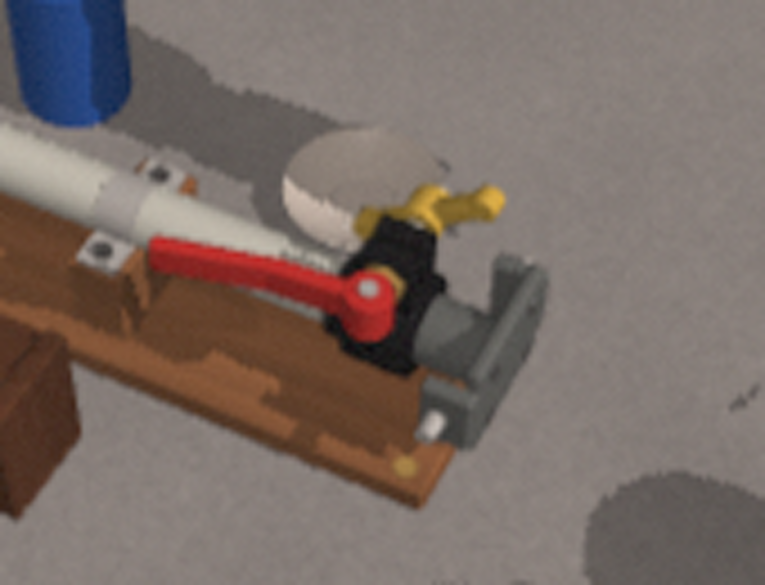

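Both views agree. The lever is closed, with its tip at (530,115) in the top crop. The hub is against the collar at about (295,265), and the nut is about 37° down on the −y side, which matches snug. The dish, bung and bottle in view haven't moved.

```bash
python3 -c "from cell import job_done;print(job_done())"
```

```text
the job is handed in; nothing more can be done
None
```

The pole is packed: I opened the lever, pushed the tube fully home, tightened the wing nut to its stop, closed the lever and handed the job in at about 17 s; the final images show the tube home and the nut snug, but no verdict came back.

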